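# Shut the coffee box and flip the tea caddy open

## Robot

A 6-joint arm with a two-finger parallel gripper is mounted at the origin on a cart in front of the work surface, level with it; the furniture and walls round the work are solid. World frame = base frame: x ahead of the robot, y to its left, z up, the work surface at z = 0. Lengths are in mm, angles in degrees, forces in N, time in s.
With the tool pointing down it reaches from about 350 to 850 mm from the base axis. Payload 8.1 kg.
Tool frame: the origin (TCP) lies midway between the tips of the shut fingers; the grasp point (between the pads) lies 19 mm behind it (r.grasp_offset is the distance from the TCP to the grasp point, in mm); z points along the fingers, x is the direction in which the jaws open and shut, and the axes are right-handed (so a half turn about z gives the same grasp; the last joint's range is limited). The gripper opens to 85 mm and grips with 20 to 120 N. Pads are 22 mm wide; open, the fingers measure 114 mm over their backs; the gripper's body (76 mm by 85 mm) begins 54 mm behind the grasp point. The pads swing forward as they close: fully open they stand 13 mm farther back than shut.
Start: joints at [-73.934, 7.471, 85.268, -0, 87.261, -4.893], TCP at [214.638, -560.3, 231.292] pointing down, gripper open.
Joint ranges: [-169.43, 169.43], [-51.17, 129.36], [1.28, 143.12], [-76.62, 256.62], [0, 156.53], [-152.29, 152.29]. Speed limits (degrees/s): [136.94, 136.94, 159.86, 180, 180, 180].

## Interface

Orientations are given as [roll, pitch, yaw] about the fixed x, y, z axes, in that order (R = Rz(yaw) Ry(pitch) Rx(roll)).
In Python, from bench import r, optics, hand_in gives the robot as it stands.
- The arm moves only by the shell command python3 -m pendant 'ROWS' [FORCE]. ROWS is JSON, a list of rows, each a list of 5 numbers: the opening, from 0 (shut) to 1 (fully open), then the shift along the tool's x, y, z in mm, then the turn about the tool's z in degrees. A call has 1 to 10 rows; each row shifts and turns the commanded pose from where the row before left it, along the tool's axes as they then stand; what a row does not reach is not made up. A row lasts 1/10 s, in which the tool goes at most 50 mm and 8.59 degrees, less where a joint would pass 70% of its speed; a pose out of reach is approached as far as the arm can. A call with a gripper value outside its range is refused whole. The fingers move at their own pace and stop on an object; FORCE is the grip in N (left out, the last holds). Time passes only in rows, so rows that do not move let the fingers close. It gives the time, the measured TCP pose, the force and the opening at its end, in the units of the state.
- r.sense(): the state, without advancing time (a new reading comes with each control period).
- optics.snapshot(name): name is "side" or "top"; returns (picture, depth): 420x560x3 uint8, blue, green, red; 420x560 float32, mm along the optical axis (not along the pixel's ray), 0 where there is no reading.
- optics.camera_params(name): a dict with "camera_matrix" (3x3 intrinsics, pixels), "k1" (the pictures are not rectified: a ray, as slopes to the right and down, at radius r is drawn at 1 + k1 r^2 times it, then the intrinsics apply), "eye" and "orientation" of the camera in the world. Camera axes: x right, y down, z forward; pixel columns grow to the right and rows downward; lengths in mm; the calibration is good to about 2 mm. A picture is of the moment at which its call begins. camera_params takes no time and is no camera call.
- hand_in(): hands the job in, once; it reports no verdict.
Trained networks look in the newest picture that a camera, given by its name, has taken for a name from the list of things; names that differ only in an ending like _2 or _b are one class to them, and where a whole thing is asked for, a point or a joint stands for the part that bears it (a point fixed in the world has none). Each returns a list of dicts, best first, with "score" (0 to 1); they miss things now and then, are a little off and sometimes report something else, mostly with a low value. They report only what shows in the picture. A call takes as long as a camera call.
- optics.search_frame(camera, query): "at" ([x, y, z] in mm, in world coordinates, good to about 4 mm: the middle of the surface that is visible of it).
The state is a dict: "time": time; "joint_pos": joint angles; "qd": joint speeds; "joint_efforts": joint torques, N m; "tool_pos": TCP position; "tcp_rot": TCP orientation; "ft_force": force on the tool from outside, world axes, zero at the start; "wrist_torque": the same for the moment, N m; "finger_gap": finger opening in mm.
Only numpy, scipy, OpenCV 4.12 (cv2) and the standard library are available. Lean on these libraries where they do the work, as an engineer would, in place of code of your own. Each camera call takes 0.05 s, during which the arm holds its last target. There are 200 camera calls.

## Task

We are making tea, not coffee: first push the open lid of the low, wide coffee box over so that it falls fully shut, then push the lid of the tall, narrow tea caddy up from under its thumb tab and over, so that it leans back and stays open by itself. Only push the lids gently with the fingertips or the outside of the fingers; grip and lift nothing, leave both boxes standing where they are and leave everything else on the worktop alone.

Things in the scene. Friction and masses are not known exactly. Their poses are not given: they have to be found in the camera images.
- tea_caddy: Tea caddy: the tall, narrow box of white glazed stoneware with a hinged wooden lid, shut at the start, left or right of the other box. 100 mm deep (its x) x 100 wide (its y) x 110 high without lid; loose, 2 kg, rubber feet. Origin: centre of the underside; x points from its front (thumb tab, robot side, give or take its yaw) to its hinge, z up. Holds tea sachets.
- coffee_box: Coffee box: the low, wide box of white glazed stoneware with a hinged wooden lid, open at the start with the lid leaning back, left or right of the other box. 100 mm deep (its x) x 150 wide (its y) x 65 high without lid; loose, 2 kg, rubber feet. Origin: centre of the underside; x points from its front (thumb tab, robot side, give or take its yaw) to its hinge, z up. Holds coffee capsules.
- tea_lid (a joint): lid of the tea caddy, 0 = shut; grows as the lid swings up and back about the rear top edge; stop at 1.85 rad, leaning back by itself. Balance near 1.5 rad: below it the lid falls shut, above it it falls back open. Plain hinge, light damping (0.02 N m s/rad); about 0.6 N under the tab lifts it. The lid: a wooden board 100 mm deep x 100 mm wide x 8 mm thick, 0.12 kg.
- coffee_lid (a joint): lid of the coffee box, 0 = shut; grows as the lid swings up and back about the rear top edge; stop at 1.85 rad, leaning back by itself. Balance near 1.5 rad: below it the lid falls shut, above it it falls back open. Plain hinge, light damping (0.02 N m s/rad); about 0.6 N under the tab lifts it. The lid: a wooden board 100 mm deep x 150 mm wide x 8 mm thick, 0.12 kg.
- tea_lid_hinge (a point): middle of the tea caddy's hinge axis, at the top of its rear wall; the axis runs along the box's y
- tea_lid_edge (a point): middle of the front edge of the thumb tab of the tea caddy's lid, on the underside, 122 mm from the hinge axis; moves with the lid; its z axis points out of the lid's outer (upper) face, its x axis along the lid to the hinge. The tab is 60 mm wide, 6 mm thick and sticks out 22 mm in front of the box wall, its underside level with the lid's
- coffee_lid_hinge (a point): middle of the coffee box's hinge axis, at the top of its rear wall; the axis runs along the box's y
- coffee_lid_edge (a point): middle of the front edge of the thumb tab of the coffee box's lid, on the underside, 122 mm from the hinge axis; moves with the lid; its z axis points out of the lid's outer (upper) face, its x axis along the lid to the hinge. The tab is 60 mm wide, 6 mm thick and sticks out 22 mm in front of the box wall, its underside level with the lid's
- sugar_jar: glass jar with a cork lid, 75 mm wide, 110 mm high, between the two boxes, toward the back; bystander, origin at the centre of its underside
- salt_shaker: salt shaker, 44 mm wide, 90 mm high, between the two boxes, toward the robot; bystander, origin at the centre of its underside
- white_mug: off-white mug upside down on its rim, 71 mm wide and 85 mm high with a handle, at the left; bystander, origin at the centre of its underside
- tumbler: ribbed glass tumbler upside down, 69 mm wide, 104 mm high, at the right front; bystander, origin at the centre of its underside
- spice_jar: small spice jar, 47 mm wide, 98 mm high, at the right, farther back; bystander, origin at the centre of its underside

How it is judged:
By the outcome, as a careful person would: the job done as asked, in the order asked, and still so for the second after the job is handed in, with the robot touching nothing.
It also fails if it takes over 51 s, if anything falls off the work surface, if the arm or the gripper's body presses on something with over 40 N, if the wrist force passes 120 N, or if a joint passes its speed limit or range.

## Working session

There is one attempt and no reset: what is moved stays moved. The work goes in short steps, Python scripts to look and compute and a shell command to move; the robot and the scene stay as the last step left them, time stands still between calls to the robot, and variables do not carry over. Pictures are saved under pics/ and viewed, about 8 in all and at most 12, crops included, and the job is handed in when it is done.

```bash
mkdir -p pics; ls
cat > h.py <<'E'
import numpy as np,cv2
from bench import r,optics
from scipy.spatial.transform import Rotation as R
def cam(n):
    p=optics.camera_params(n); return p
def Rm(p):
    o=np.array(p["orientation"],float)
    return o if o.shape==(3,3) else R.from_euler('xyz',o,degrees=True).as_matrix()
def cloud(n,d):
    p=cam(n);K=np.array(p["camera_matrix"]);k1=p["k1"]
    v,u=np.mgrid[:d.shape[0],:d.shape[1]]
    x=(u-K[0,2])/K[0,0];y=(v-K[1,2])/K[1,1]
    rd=np.hypot(x,y);q=rd.copy()
    for _ in range(20): q=rd/(1+k1*q*q)
    s=np.where(rd>0,q/np.maximum(rd,1e-9),1)
    P=np.stack([x*s*d,y*s*d,d],-1)@Rm(p).T+np.array(p["eye"])
    P[d<=0]=np.nan
    return P
E
python3 - <<'E'
from h import *
for n in("side","top"):
    im,d=optics.snapshot(n);cv2.imwrite(f"pics/{n}0.png",im);np.save(f"{n}0.npy",cloud(n,d))
    print(n,cam(n))
    for q in("tea_caddy","coffee_box","tea_lid","coffee_lid","sugar_jar","salt_shaker","white_mug","tumbler","spice_jar","tea_lid_edge","coffee_lid_edge"):
        print(q,[(np.round(a["at"]).tolist(),round(a["score"],2)) for a in optics.search_frame(n,q)[:2]])
print(r.sense())
E
```

```text
pics
side {'camera_matrix': array([[508.21579539,   0.        , 284.03409138],
       [  0.        , 508.21579539, 215.25550688],
       [  0.        ,   0.        ,   1.        ]]), 'k1': -0.14468746049852524, 'eye': array([-192.26283611, 1156.44804634,  760.96109662]), 'orientation': array([-115.59042058,    0.51122209, -147.83918612])}
tea_caddy [([525.0, 247.0, 89.0], 0.75)]
coffee_box [([593.0, -184.0, 66.0], 0.95)]
tea_lid [([539.0, 225.0, 121.0], 0.84)]
coffee_lid [([618.0, -197.0, 124.0], 0.7)]
sugar_jar [([648.0, 19.0, 76.0], 0.86)]
salt_shaker [([412.0, 1.0, 41.0], 0.61), ([616.0, -196.0, 120.0], 0.53)]
white_mug []
tumbler [([406.0, -370.0, 59.0], 0.71)]
spice_jar [([625.0, -390.0, 58.0], 0.8)]
tea_lid_edge [([538.0, 221.0, 116.0], 0.63), ([521.0, 246.0, 89.0], 0.6)]
coffee_lid_edge [([616.0, -195.0, 121.0], 0.86)]
top {'camera_matrix': array([[523.6567278 ,   0.        , 290.95329953],
       [  0.        , 523.6567278 , 218.4809072 ],
       [  0.        ,   0.        ,   1.        ]]), 'k1': -0.13548801879236153, 'eye': array([ 290.82914696,    2.10457734, 1672.0956926 
[... 545 characters left out ...]
.0, -201.0, 132.0], 0.81)]
{'time': 1.2, 'joint_pos': array([-7.39343605e+01,  7.47060369e+00,  8.52673252e+01,  3.46218842e-03,
        8.72599184e+01, -4.89448299e+00]), 'qd': array([-0.10976114, -0.08782433,  0.04702093, -0.09303373, -0.0126471 ,
       -0.10779978]), 'joint_efforts': array([ 1.28949316e-03, -5.69325793e+01, -5.00849104e+01, -1.88045760e-04,
        1.38357314e-03, -2.28388721e-06]), 'tool_pos': array([ 214.66379772, -560.30581727,  231.30264813]), 'tcp_rot': array([-1.79996738e+02, -2.43991972e-03, -6.90400431e+01]), 'ft_force': array([ 0.01266139, -0.40980493,  0.05052125]), 'wrist_torque': array([-0.02703472, -0.03271763,  0.03570313]), 'finger_gap': 85.42652243229921}
```

```bash
python3 -c "
import cv2,numpy as np
a=cv2.imread('pics/side0.png');b=cv2.imread('pics/top0.png')
cv2.imwrite('pics/both0.png',cv2.resize(np.hstack([a,b]),(800,300)))"
```

```text
(no output)
```

View pics/top0.png

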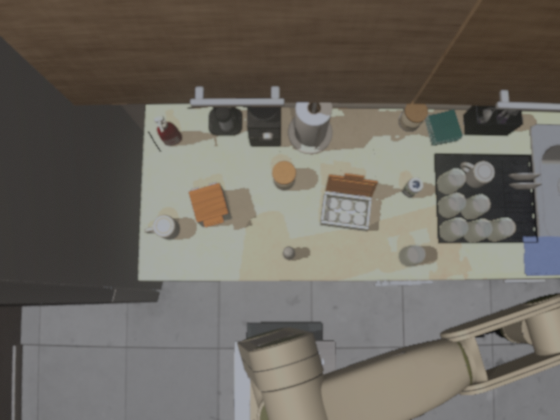

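View pics/side0.png

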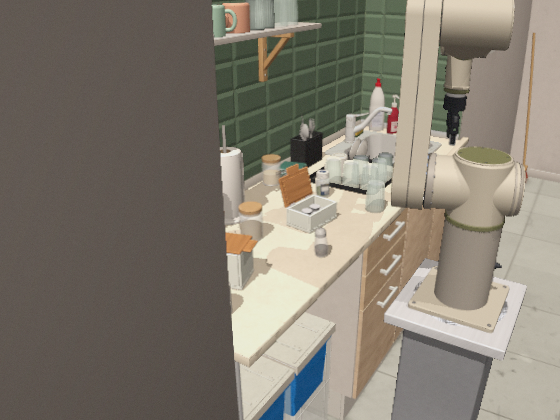

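Top view: the shut tea caddy is at (210,205), the open coffee box at (347,208) with its lid leaning back at (351,186). The sugar jar is at (284,175), the shaker at (289,253) and the mug at (166,228). The side view agrees. Next I fit yaw and position from the clouds.

Run:
```python
from h import *
P=np.load("top0.npy");im=cv2.imread("pics/top0.png").astype(int)
sat=im.max(-1)-im.min(-1)
X,Y,Z=P[...,0],P[...,1],P[...,2]
t=(abs(X-560)<110)&(abs(Y-227)<90)&(Z>100)&(Z<135)&(sat>60)
c=(abs(X-580)<120)&(abs(Y+200)<110)&(Z>50)&(Z<80)
l=(abs(X-620)<120)&(abs(Y+200)<110)&(Z>85)
for n,m in(("tea",t),("coffee rim",c),("coffee lid",l)):
    q=P[m];rc=cv2.minAreaRect(q[:,:2].astype(np.float32))
    print(n,m.sum(),rc,cv2.boxPoints(rc).round().tolist(),np.percentile(q[:,2],[5,50,95]).round())
q=P[l];mu=q.mean(0);w=np.linalg.svd(q-mu,full_matrices=False)[2];print(mu,w)
u=cv2.resize(cv2.imread("pics/top0.png")[140:270,130:450],None,fx=2.5,fy=2.5,interpolation=cv2.INTER_CUBIC);cv2.imwrite("pics/crop1.png",u)
# surroundings: heights grid toward the back
for x0 in range(600,900,50): print(x0,[int(np.nanmax(np.where((abs(X-x0-25)<25)&(abs(Y-y0-25)<25),Z,-99))) for y0 in range(-350,400,50)])
```

```text
tea 1111 ((561.6016845703125, 228.9456787109375), (118.37576293945312, 95.95087432861328), 15.586036682128906) [[492.0, 259.0], [517.0, 167.0], [632.0, 199.0], [606.0, 291.0]] [113. 118. 124.]
coffee rim 504 ((558.4930419921875, -191.36538696289062), (151.08316040039062, 106.87943267822266), 82.16088104248047) [[495.0, -259.0], [601.0, -273.0], [622.0, -124.0], [516.0, -109.0]] [54. 64. 74.]
coffee lid 17121 ((625.2589721679688, -200.22518920898438), (218.06552124023438, 40.16934585571289), 82.04927062988281) [[590.0, -305.0], [630.0, -311.0], [660.0, -95.0], [620.0, -89.0]] [ 804. 1016. 1132.]
[ 623.16236566 -199.93048541  965.04453609] [[ 4.69242442e-04  4.65919335e-03 -9.99989036e-01]
 [-3.27213266e-03 -9.99983785e-01 -4.66070433e-03]
 [-9.99994536e-01  3.27428378e-03 -4.53989335e-04]]
600 [1154, 1153, 1146, 1141, 1138, 1136, 1135, 1134, 1134, 1136, 1139, 1143, 1149, 1152, 1111]
650 [10, 9, 7, 8, 10, 11, 118, 121, 15, 13, 11, 10, 11, 12, 7]
700 [11, 13, 13, 11, 11, 11, 108, 111, 12, 7, 11, 11, 9, 8, 13]
750 [10, 10, 11, 8, 242, 245, 242, 195, 231, 190, 9, 10, 11, 121, 208]
800 [10, 8, 9, 17, 246, 288, 244, 234, 234, 226, 146, 145, 17, 125, 208]
850 [11, 13, 11, 12, 15, -99, 20, 139, -99, 58, 144, 146, 22, 11, 13]
```

View pics/crop1.png

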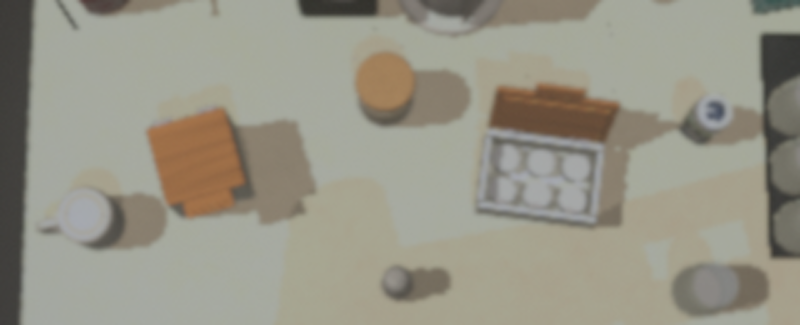

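```bash
cat >> h.py <<'E'
def go(x,y,z):
    s=r.sense();M=R.from_euler('xyz',s["tcp_rot"],degrees=True).as_matrix()
    print("tool shift to",(x,y,z),(M.T@(np.array([x,y,z])-s["tool_pos"])).round(1),"at",s["tool_pos"].round(1),"rot",s["tcp_rot"].round(1),"F",s["ft_force"].round(2),"t",round(s["time"],2))
E
python3 -m pendant '[[0,0,0,-10,-7.25],[0,0,0,-10,-7.25],[0,0,0,-10,-7.25],[0,0,0,-10,-7.25],[0,-32,-32,0,0],[0,-32,-32,0,0],[0,-32,-32,0,0],[0,-32,-32,0,0],[0,-32,-32,0,0],[0,-32,-32,0,0]]'
python3 -c "
from h import *
go(690,-208,260)"
```

```text
time: 2.2
tool_pos: [190.8, -288.2, 271.1]
tcp_rot: [180.0, -0.0, -40.1]
ft_force: [0.5, 0.7, 0.4]
finger_gap: 0.1
tool shift to (690, -208, 260) [ 330.4 -382.6   11.3] at [ 190.8 -288.2  271.1] rot [180.   -0.  -40.1] F [0.48 0.73 0.43] t 2.2
```

```bash
python3 -m pendant '[[0,0,0,0,8.3],[0,0,0,0,8.3],[0,0,0,0,8.3],[0,0,0,0,8.3],[0,0,0,0,8.3],[0,0,0,0,8.3],[0,0,0,0,8.2]]'
python3 -c "
from h import *
go(690,-208,260)"
```

```text
time: 2.9
tool_pos: [191.2, -289.8, 271.5]
tcp_rot: [-180.0, -0.0, -98.4]
ft_force: [-0.1, 0.3, 0.2]
finger_gap: -0.1
tool shift to (690, -208, 260) [-153.7 -481.6   11.6] at [ 191.2 -289.8  271.5] rot [-180.    -0.   -98.4] F [-0.12  0.25  0.24] t 2.9
```

```bash
python3 -m pendant '[[0,-15,-45,0,0],[0,-15,-45,0,0],[0,-15,-45,0,0],[0,-15,-45,0,0],[0,-15,-45,0,0],[0,-15,-45,0,0],[0,-15,-45,0,0],[0,-15,-45,0,0],[0,-15,-45,0,0],[0,-15,-45,0,0]]'
python3 - <<'E'
from h import *
go(690,-208,155)
im,d=optics.snapshot("top");P=cloud("top",d)
im2,d2=optics.snapshot("side");cv2.imwrite("pics/s2.png",cv2.resize(im2[60:340,200:480],None,fx=2,fy=2));P2=cloud("side",d2)
# coffee lid points in both
for p in(P,P2,np.load("side0.npy")):
    X,Y,Z=p[...,0],p[...,1],p[...,2]
    m=(abs(X-625)<40)&(abs(Y+200)<85)&(Z>80)&(Z<200);q=p[m];print(len(q),np.percentile(q,[2,50,98],axis=0).round().tolist() if len(q) else '')
E
```

```text
time: 3.9
tool_pos: [659.6, -203.5, 271.1]
tcp_rot: [-180.0, -0.0, -98.0]
ft_force: [1.0, -1.2, 0.9]
finger_gap: -0.1
tool shift to (690, -208, 155) [  0.2 -30.7 116.1] at [ 659.6 -203.5  271.1] rot [-180.   -0.  -98.] F [ 1.01 -1.18  0.88] t 3.9
729 [[602.0, -272.0, 83.0], [622.0, -211.0, 139.0], [643.0, -151.0, 182.0]]
857 [[599.0, -269.0, 82.0], [619.0, -192.0, 126.0], [640.0, -128.0, 176.0]]
862 [[598.0, -268.0, 82.0], [619.0, -193.0, 126.0], [640.0, -128.0, 177.0]]
```

View pics/s2.png

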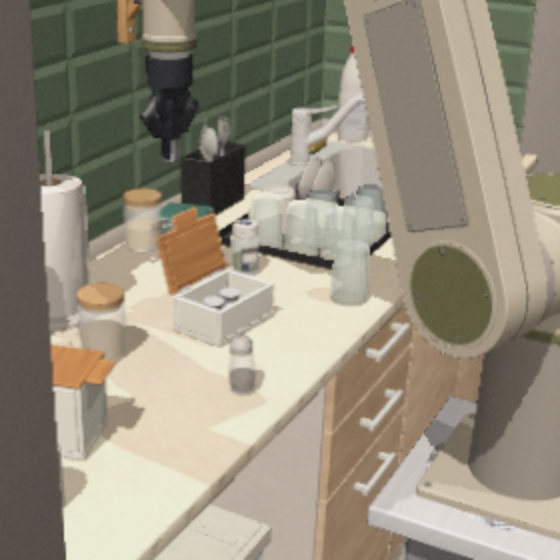

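The lid stands open, with its tab near (190,218) in the crop. The closed fingers are above and behind it. Next I go down behind it and push toward the robot.

```bash
python3 -m pendant '[[0,0,-26,0,0],[0,0,0,40,0],[0,0,0,40,0],[0,0,0,40,0],[0,0,12,0,0],[0,0,12,0,0],[0,0,10,0,0],[0,0,10,0,0],[0,0,8,0,0],[0,0,8,0,0]]'
python3 -m pendant '[[0,0,8,0,0],[0,0,8,0,0],[0,0,8,0,0],[0,0,8,0,0],[0,0,8,0,0]]'
python3 - <<'E'
from h import *
go(690,-208,155)
im,d=optics.snapshot("side");cv2.imwrite("pics/s3.png",cv2.resize(im[120:260,200:380],None,fx=3,fy=3))
E
```

```text
time: 5.0
tool_pos: [623.6, -199.6, 151.6]
tcp_rot: [-180.0, -0.0, -98.1]
ft_force: [0.8, -0.0, 0.8]
finger_gap: -0.1
time: 5.5
tool_pos: [583.8, -193.7, 151.3]
tcp_rot: [180.0, 0.0, -98.0]
ft_force: [-0.1, 0.3, 0.1]
finger_gap: -0.1
tool shift to (690, -208, 155) [  -0.7 -107.2   -3.7] at [ 583.8 -193.7  151.3] rot [180.   0. -98.] F [-0.15  0.34  0.13] t 5.5
```

View pics/s3.png

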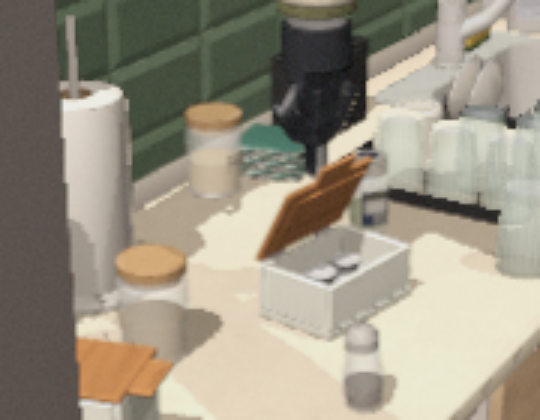

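The coffee lid has passed its balance point and is falling shut at (315,205). I lift off, turn and move to the tea caddy.

```bash
python3 -m pendant '[[0,0,0,-35,-7.9],[0,0,0,-35,-7.9],[0,0,0,-30,-7.8],[0,-45,1.5,0,0],[0,-45,1.5,0,0],[0,-45,1.5,0,0],[0,-45,1.5,0,0],[0,-45,1.5,0,0],[0,-45,1.5,0,0],[0,-45,1.5,0,0]]'
python3 - <<'E'
from h import *
go(459,200,105)
for n in("top","side"):
    im,d=optics.snapshot(n);P=cloud(n,d);X,Y,Z=P[...,0],P[...,1],P[...,2]
    m=(abs(X-555)<75)&(abs(Y+191)<95)&(Z>40)&(Z<200);q=P[m]
    print(n,len(q),np.percentile(q[:,2],[50,90,99]))
    cv2.imwrite(f"pics/{n}4.png",im)
q=P[(abs(P[...,0]-560)<90)&(abs(P[...,1]-228)<80)&(P[...,2]>105)&(P[...,2]<135)];print(np.percentile(q,[1,50,99],axis=0).round())
E
```

```text
time: 6.55
tool_pos: [489.0, 108.3, 251.5]
tcp_rot: [-180.0, -0.0, -74.5]
ft_force: [0.2, 0.5, 0.3]
finger_gap: -0.2
tool shift to (459, 200, 105) [-96.4   4.4 146.5] at [489.  108.3 251.5] rot [-180.    -0.   -74.5] F [0.24 0.53 0.29] t 6.55
top 1739 [72.7015426  77.57130561 81.61779871]
side 945 [69.46983733 72.56215915 74.77040817]
[[495. 176. 106.]
 [536. 225. 116.]
 [600. 275. 120.]]
```

```bash
python3 -m pendant '[[0,-48,2,0,0],[0,-48,2,0,0],[0,0,0,45,0],[0,0,0,45,0],[0,0,0,45,0],[0,0,0,16,0],[0,0,-10,0,0],[0,0,-5,0,0],[0,0,-3,0,0],[0,0,0,0,0]]'
python3 - <<'E'
from h import *
go(502,212,100)
im,d=optics.snapshot("side");cv2.imwrite("pics/s5.png",cv2.resize(im[160:320,210:350],None,fx=4,fy=3.7))
im,d=optics.snapshot("top");P=cloud("top",d)
s=im.max(-1).astype(int)-im.min(-1)
q=P[(s>60)&(abs(P[...,0]-560)<90)&(abs(P[...,1]-228)<80)&(P[...,2]>105)&(P[...,2]<135)];
u=(q[:,:2]-[502,212])@[.963,.269];print("tab front along axis rel. to estimate",np.percentile(u,[0,1,2,99,100]).round(1))
E
```

```text
time: 7.65
tool_pos: [479.7, 203.4, 102.4]
tcp_rot: [-179.8, 0.0, -74.5]
ft_force: [-0.1, -0.6, -0.5]
finger_gap: 0.3
tool shift to (502, 212, 100) [ -2.3 -23.8   2.5] at [479.7 203.4 102.4] rot [-179.8    0.   -74.5] F [-0.08 -0.56 -0.51] t 7.65
tab front along axis rel. to estimate [105.4 106.4 107.  120.2 120.3]
```

View pics/s5.png

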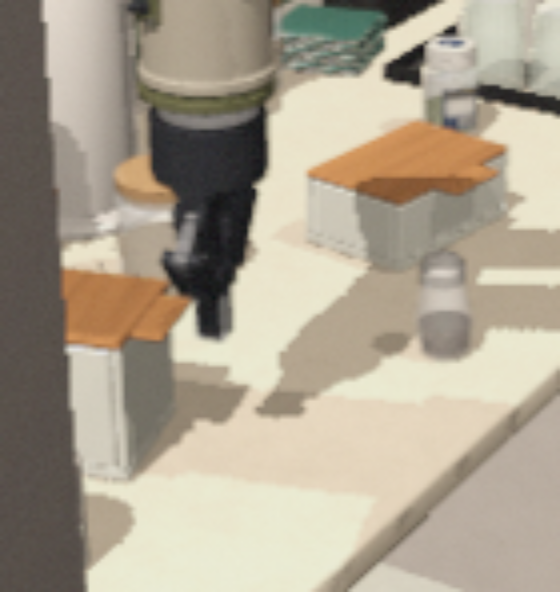

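The coffee lid is shut. The fingertips at (212,325) are just in front of the tea tab at (175,310). I approach until there is light contact.

```bash
python3 -m pendant '[[0,-2,-3,5,0],[0,0,-3,0,0],[0,0,-2,0,0],[0,0,0,0,0]]'; for i in 1; do python3 -m pendant '[[0,0,-2,0,0],[0,0,0,0,0]]'; done;  python3 -m pendant '[[0,0,-2,0,0],[0,0,0,0,0]]'
```

```text
time: 8.15
tool_pos: [485.0, 207.2, 95.3]
tcp_rot: [-180.0, -0.0, -74.4]
ft_force: [-0.7, -0.4, 0.9]
finger_gap: 0.2
time: 8.35
tool_pos: [486.9, 207.7, 95.4]
tcp_rot: [-180.0, 0.0, -74.4]
ft_force: [0.1, -0.2, -0.2]
finger_gap: -0.0
time: 8.55
tool_pos: [488.8, 208.2, 95.4]
tcp_rot: [-180.0, 0.0, -74.4]
ft_force: [-0.0, 0.5, 0.5]
finger_gap: -0.0
```

```bash
for a in 1; do python3 -m pendant '[[0,0,-2,0,0],[0,0,0,0,0]]'; python3 -m pendant '[[0,0,-1,0,0],[0,0,0,0,0]]';python3 -m pendant '[[0,0,-1,0,0],[0,0,0,0,0]]';done | grep -E "pos|force"
```

```text
tool_pos: [490.8, 208.7, 95.4]
ft_force: [0.3, 0.2, -0.7]
tool_pos: [491.6, 209.0, 95.3]
ft_force: [0.1, 0.3, 0.6]
tool_pos: [492.1, 209.2, 95.2]
ft_force: [-2.5, -0.3, 2.2]
```

```bash
for a in 1; do python3 -m pendant '[[0,0,-1,0,0],[0,0,0,0,0]]'; python3 -m pendant '[[0,0,0,-2,0],[0,0,0,-2,0]]';python3 -m pendant '[[0,0,0,-2,0],[0,0,0,-2,0]]';done | grep -E "pos|force"
python3 - <<'E'
from h import *
im,d=optics.snapshot("side");cv2.imwrite("pics/s6.png",cv2.resize(im[200:290,215:305],None,fx=6,fy=6,interpolation=cv2.INTER_CUBIC))
E
```

```text
tool_pos: [492.1, 209.2, 95.0]
ft_force: [-8.4, -2.5, 5.9]
tool_pos: [492.2, 209.2, 98.5]
ft_force: [-5.2, -0.9, -1.0]
tool_pos: [492.4, 209.2, 102.7]
ft_force: [-4.3, -1.8, 0.0]
```

View pics/s6.png

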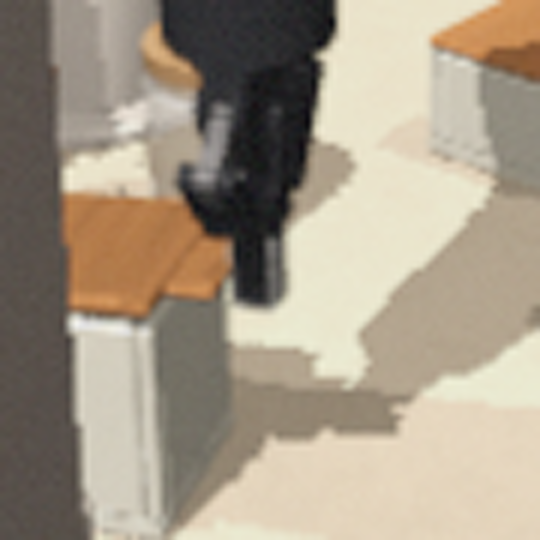

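```bash
for a in 1; do python3 -m pendant '[[0,0,0,-3,0],[0,0,-0.5,-3,0]]'; python3 -m pendant '[[0,0,-1,-4,0],[0,0,-1,-4,0]]';python3 -m pendant '[[0,0,-1.2,-4,0],[0,0,-1.5,-4,0]]';done | grep -E "pos|force"
python3 - <<'E'
from h import *
im,d=optics.snapshot("side");cv2.imwrite("pics/s7.png",cv2.resize(im[200:290,215:305],None,fx=6,fy=6,interpolation=cv2.INTER_CUBIC))
E
```

```text
tool_pos: [493.1, 209.5, 109.0]
ft_force: [-4.9, -1.1, 0.1]
tool_pos: [495.0, 210.0, 117.1]
ft_force: [-6.4, -0.8, 1.0]
tool_pos: [497.7, 210.8, 125.3]
ft_force: [-6.4, -1.5, 1.8]
```

View pics/s7.png

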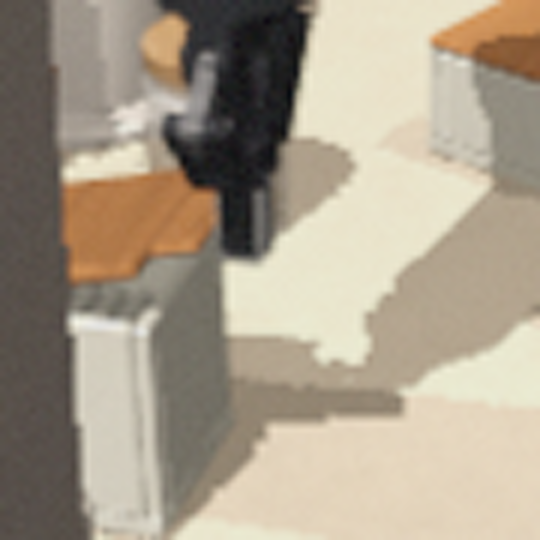

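The lid lifts with the finger; its tab edge is at (215,230). I continue along the arc.

```bash
for a in 1; do python3 -m pendant '[[0,0,-1.6,-6,0],[0,0,-2.1,-6,0],[0,0,-2.3,-6,0]]'; python3 -m pendant '[[0,0,-2.8,-6,0],[0,0,-3.2,-6,0],[0,0,-3.6,-6,0]]';done | grep -E "pos|force"
python3 - <<'E'
from h import *
im,d=optics.snapshot("side");cv2.imwrite("pics/s8.png",cv2.resize(im[170:290,215:335],None,fx=5,fy=5,interpolation=cv2.INTER_CUBIC))
E
```

```text
tool_pos: [503.7, 212.5, 143.6]
ft_force: [-6.0, -1.0, 2.4]
tool_pos: [513.3, 215.3, 162.1]
ft_force: [-5.8, -1.3, 4.6]
```

View pics/s8.png

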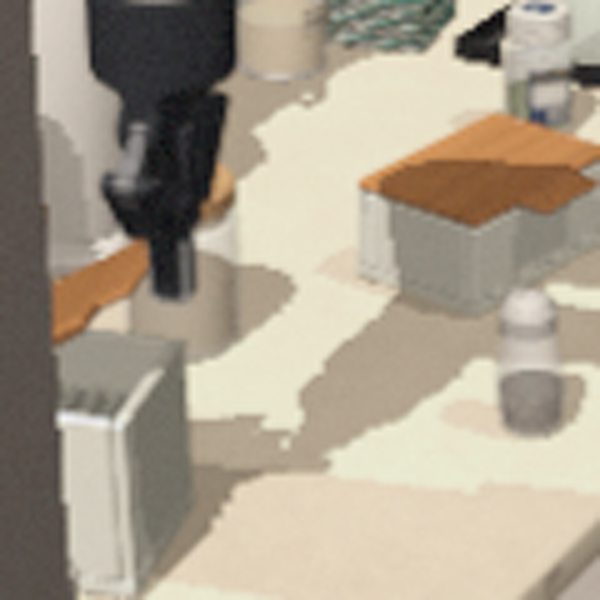

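```bash
for a in 1; do python3 -m pendant '[[0,0,-4.3,-6,0],[0,0,-4.8,-6,0],[0,0,-5.4,-6,0]]'; python3 -m pendant '[[0,0,-5.1,-5,0],[0,0,-5.9,-5,0],[0,0,-6.6,-5,0],[0,0,-7.8,-5,0]]'; python3 -m pendant '[[0,0,-7.3,-4,0],[0,0,-6.4,-3,0],[0,0,-7.7,-3,0]]';done | grep -E "time|pos|force"
python3 - <<'E'
from h import *
im,d=optics.snapshot("side");cv2.imwrite("pics/s9.png",cv2.resize(im[150:290,205:325],None,fx=4,fy=4,interpolation=cv2.INTER_CUBIC))
for n in ("top",):
    im,d=optics.snapshot(n);cv2.imwrite("pics/t9.png",im);P=cloud(n,d);s=im.max(-1).astype(int)-im.min(-1)
    q=P[(s>60)&(abs(P[...,0]-580)<130)&(abs(P[...,1]-230)<90)&(P[...,2]>100)&(P[...,2]<260)]; print(len(q),np.percentile(q,[1,50,99],axis=0).round() if len(q) else'')
E
```

```text
time: 11.4
tool_pos: [527.7, 219.3, 180.5]
ft_force: [-3.0, 0.1, 1.8]
time: 11.8
tool_pos: [552.6, 225.9, 199.6]
ft_force: [-0.6, 0.1, -0.3]
time: 12.1
tool_pos: [573.1, 231.6, 209.3]
ft_force: [-0.2, 0.4, -0.6]
0
```

View pics/s9.png

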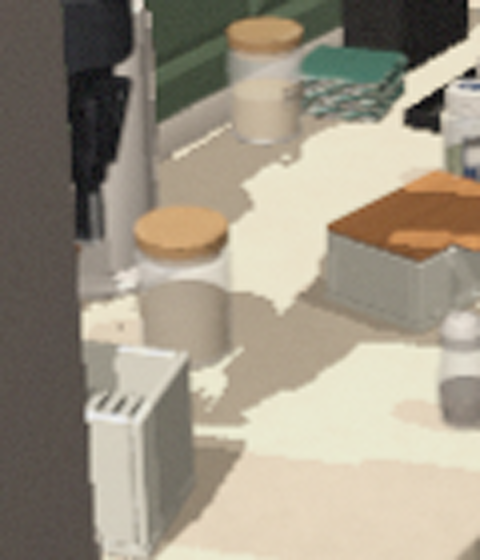

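The lid is at about 68°, still in light contact (edge at about (80,245)). I push forward past the balance point.

```bash
python3 -m pendant '[[0,0,-6,0,0],[0,0,-6,0,0],[0,0,-6,0,0],[0,0,-6,0,0],[0,0,-6,0,0],[0,0,-6,0,0],[0,0,-5,0,0],[0,0,-5,0,0],[0,0,-4,0,0],[0,0,-4,0,0]]' | grep -E "time|pos|force"
python3 -m pendant '[[0,0,0,0,0],[0,0,0,0,0],[0,0,0,0,0],[0,0,15,0,0],[0,0,30,0,0],[0,0,40,0,0],[0,0,40,0,0],[0,0,40,0,0],[0,0,40,0,0],[0,0,40,-20,0]]'
python3 - <<'E'
from h import *
def show(k):
  S=[]
  for n in ("top","side"):
    im,d=optics.snapshot(n);P=cloud(n,d);s=im.max(-1).astype(int)-im.min(-1);X,Y,Z=P[...,0],P[...,1],P[...,2]
    for c in((590,230),(560,-190)):
        m=(abs(X-c[0])<110)&(abs(Y-c[1])<90)&(Z>60)&(Z<260)&(s>60);q=P[m]
        print(n,c,len(q),np.percentile(q,[1,50,99],axis=0).round().tolist() if len(q) else'')
    S.append(cv2.resize(im[140:270,130:450] if n=="top" else im[150:290,205:405],(760,300)))
  cv2.imwrite(f"pics/{k}.png",np.vstack(S))
show("fin")
E
```

```text
time: 13.2
tool_pos: [624.8, 246.1, 209.3]
ft_force: [0.3, 0.2, 0.9]
time: 14.2
tool_pos: [385.3, 179.3, 226.7]
tcp_rot: [179.7, -0.0, -74.4]
ft_force: [-0.6, -0.6, 0.8]
finger_gap: 0.1
top (590, 230) 35 [[633.0, 220.0, 192.0], [648.0, 254.0, 199.0], [657.0, 296.0, 230.0]]
top (560, -190) 1554 [[489.0, -263.0, 64.0], [551.0, -190.0, 73.0], [607.0, -119.0, 82.0]]
side (590, 230) 0 
side (560, -190) 512 [[484.0, -265.0, 65.0], [535.0, -192.0, 71.0], [607.0, -116.0, 75.0]]
```

View pics/fin.png

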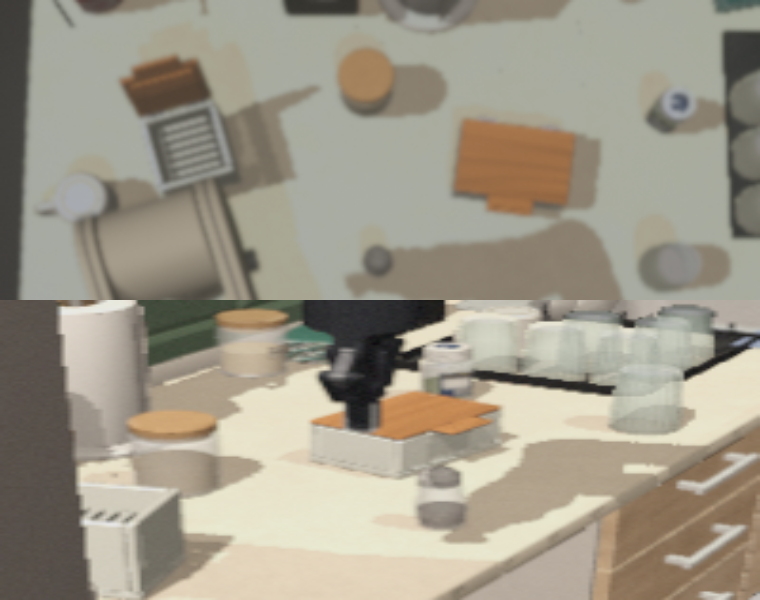

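The tea lid leans back open at (165,85), the coffee lid is flat shut at (515,160), and the gripper is clear. Handing in.

```bash
python3 -c "
from bench import hand_in
print(hand_in())"
```

```text
the job is handed in; nothing more can be done
None
```

Both lids are as asked and the job is handed in. It took about 14 s by the robot's clock.

1. **Coffee box:** I pushed the open lid from behind with the shut fingertips until it passed its balance point and fell shut. Both cameras then put its top at about 71–73 mm, which is flat on the 65 mm box.
2. **Tea caddy:** The gripper only points down, so it could not reach under the thumb tab. Instead I pressed the side of the shut fingers against the tab's front edge and moved up, so friction lifted the lid. I then followed its arc and pushed it past balance. In the last pictures it leans back open by itself, with the fingers well clear.

**Forces:** The readings I took on the tea tab peaked at about 8–10 N on first contact and stayed near 7 N after that, well under the limits.

**Checks:**
- The other things look to be where they were, though I only compared the pictures by eye.
- I did not re-measure the tea caddy's position after pushing it.
- The cabinet hid the tea lid from the side camera at the end, so its open state is confirmed from the top camera alone.

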